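# Put the mixed-up forming rolls back into their own cradles

## Robot

A 6-joint arm with a two-finger parallel gripper is mounted at the origin on a cart in front of the work surface, level with it; the furniture and walls round the work are solid. World frame = base frame: x ahead of the robot, y to its left, z up, the work surface at z = 0. Lengths are in m, angles in rad, forces in N, time in s.
With the tool pointing down it reaches from about 0.3 to 0.775 m from the base axis. Payload 14.6 kg.
Tool frame: the origin (TCP) lies at the very end of the fingers, on their centre line; the grasp point (between the pads) lies 19 mm behind it; z points along the fingers, y is the line along which they close (so a half turn about z gives the same grasp; the last joint's range is limited). The gripper opens to 94 mm and grips with 3 to 60 N. Pads are 16 mm wide; open, the fingers measure 119 mm over their backs; the gripper's body (75 mm by 177 mm) begins 78 mm behind the grasp point.
Start: joints at [1.186, 0.3, 1.521, -0, 1.321, -0.067], TCP at [0.172, 0.522, 0.205] pointing down, gripper open.
Joint ranges: [-3.03, 3.03], [-0.79, 2.21], [0.23, 2.52], [-1.04, 4.18], [0, 3.07], [-2.55, 2.55]. Speed limits (rad/s): [2.22, 2.22, 2.57, 3.14, 3.14, 3.14].

## Interface

Orientations are given as [roll, pitch, yaw] about the fixed x, y, z axes, in that order (R = Rz(yaw) Ry(pitch) Rx(roll)).
In Python, from station import status, vision, order, silhouettes gives the robot as it stands. The module is installed in compiled form; this text tells all that it offers.
- The arm moves only by the shell command python3 -m pendant 'ROWS' [FORCE]. ROWS is JSON, one flat list of numbers, 7 for each row, row after row: the shift along the tool's x, y, z in units of 500 mm (1.0 is 500 mm), then the turn, a rotation vector about the tool's x, y, z in units of 90 degrees (1.0 is 90 degrees), then the opening, from -1 (shut) to 1 (fully open). A call has 1 to 12 rows; each row is the pose to reach, as a shift and turn from the pose commanded when the call began, along the tool's axes at that moment; what a row does not reach only later rows make up. A row lasts 1/10 s, in which the tool goes at most 50 mm and 8.59 degrees, less where a joint would pass 70% of its speed; a pose out of reach is approached as far as the arm can. A call with a number of a shift or a turn outside -1 to 1 is refused whole. A call with a gripper value outside its range is refused whole. The fingers move at their own pace and stop on an object; FORCE is the grip in N (left out, the last holds). Time passes only in rows, so rows that repeat a pose let the fingers close. It gives the time, the measured TCP pose, the force, the opening and the grip force at its end, in the units of the state.
- status.get_obs(): the state, without advancing time (a new reading comes with each control period).
- vision.camera(name): name is "side" or "top"; returns a dict with "pixels" (384x512x3 uint8, red, green, blue), "K" (3x3 intrinsics, pixels), "R" (3x3) and "t" (3): a world point X has camera coordinates R X + t. Camera axes: x right, y down, z forward; pixel columns grow to the right and rows downward; lengths in m; the calibration is good to about 2 mm. A picture is of the moment at which its call begins. There is no depth.
- order.hand_in(): hands the job in; it is judged then, once.
Trained networks look in a picture, given as the dict that the camera call returned (one of the last four; its "shot" number tells which), for a name from the list of things; names that differ only in an ending like _2 or _b are one class to them, and where a whole thing is asked for, a point or a joint stands for the part that bears it (a point fixed in the world has none). Each returns a list of dicts, best first, with "score" (0 to 1); they miss things now and then, are a little off and sometimes report something else, mostly with a low value. They report only what shows in the picture. A call takes as long as a camera call.
- silhouettes(target, picture): "region" (384x512 bool, what is visible of it) and "extent" ([left, top, right, bottom] in pixels, round what is visible of it).
The state is a dict: "time_s": time; "qpos": joint angles; "joint_vel": joint speeds; "tau": joint torques, N m; "ee_pos": TCP position; "eef_rot": TCP orientation; "force": force on the tool from outside, world axes, zero at the start; "moment": the same for the moment, N m; "grip_width": finger opening in m; "grip_force": force on a finger pad.
Only numpy, scipy, OpenCV 4.12 (cv2) and the standard library are available. Lean on these libraries where they do the work, as an engineer would, in place of code of your own. Each camera call takes 0.05 s, during which the arm holds its last target. There are 200 camera calls.

## Task

The three steel forming rolls have been put back into one another's wooden cradles. Change them round so that each lies fully home in the notches of the cradle made for it (the thin roll in the smallest cradle, the middle roll in the middle one, the thick roll in the largest), centred along its length; the ribbed rest is free for parking a roll on the way. Lay every roll down without letting it drop, never on the bare bench, where it would roll off, and leave the spirit lamp standing where it is.

Things in the scene. Friction and masses are not known exactly. Their poses are not given: they have to be found in the camera images.
- roll_thin: loose steel roll, round, 22 mm in diameter and 104 mm long, smooth, 0.22 to 0.34 kg, the thinnest, with a blind bore in each end. Origin on its axis at mid length; its own x axis runs along the roll, and it may have turned any amount about that axis. Plain grip from above, fingers closing across the roll at mid length.
- roll_middle: loose steel roll, round, 34 mm in diameter and 116 mm long, with many fine V grooves turned round it, 0.4 to 0.6 kg, with a blind bore in each end. Origin on its axis at mid length; its own x axis runs along the roll, and it may have turned any amount about that axis. Plain grip from above, fingers closing across the roll at mid length.
- roll_thick: loose steel roll, round, 46 mm in diameter and 128 mm long, with five broad shallow grooves turned round it, 0.6 to 0.9 kg, the thickest, with a blind bore in each end. Origin on its axis at mid length; its own x axis runs along the roll, and it may have turned any amount about that axis. Plain grip from above, fingers closing across the roll at mid length.
- cradle_thin: fixed wooden cradle, the smallest of three, for the 22 mm roll: foot 96 x 62 mm, 9 mm thick; two cheeks 44 mm wide, 12 mm thick, 56 mm free between them, each with a V notch open to the top. Origin: centre of the foot's underside, on the bench; a roll lies along its x axis, either way round. Its own roll, fully home, has its axis 48 mm above the origin; thinner ones lie lower, thicker ones higher.
- cradle_middle: fixed wooden cradle, the middle of three, for the 34 mm roll: foot 104 x 78 mm, 9 mm thick; two cheeks 60 mm wide, 12 mm thick, 64 mm free between them, each with a V notch open to the top. Origin: centre of the foot's underside, on the bench; a roll lies along its x axis, either way round. Its own roll, fully home, has its axis 48 mm above the origin; thinner ones lie lower, thicker ones higher.
- cradle_thick: fixed wooden cradle, the largest of three, for the 46 mm roll: foot 112 x 94 mm, 9 mm thick; two cheeks 76 mm wide, 12 mm thick, 72 mm free between them, each with a V notch open to the top. Origin: centre of the foot's underside, on the bench; a roll lies along its x axis, either way round. Its own roll, fully home, has its axis 48 mm above the origin; thinner ones lie lower, thicker ones higher.
- ribbed_rest: fixed dark board, 130 x 86 x 12 mm, with four light round ribs along its x axis, 18 mm apart, 120 mm long, tops 17 mm above the bench; free at the start. Origin: centre of its underside, midway between the inner ribs. A roll laid along x over the origin lies still between the inner ribs, its axis 25 (thin), 32 (middle) or 38.5 mm (thick) above the bench.
- spirit_lamp: loose round spirit lamp, 72 mm in diameter and 71 mm tall, standing among the cradles; not part of the job. Origin at the centre of its underside.

How it is judged:
At the end, for the whole second after the job is handed in: Each roll lies at rest and released in its own cradle: its axis 48 mm above the bench within 5 mm, within 6 mm of the cradle's centre line, in line with it within 0.12 rad (7 degrees), and its middle within 12 mm of the cradle's middle lengthwise (x of roll_thin in the frame of cradle_thin between -0.012 and 0.012 m and y of roll_thin in the frame of cradle_thin between -0.006 and 0.006 m and z of roll_thin in the frame of cradle_thin between 0.043 and 0.053 m and angle between the x axis of roll_thin and the x axis of cradle_thin, either way round below 0.12 rad and linear speed of each of roll_thin, roll_middle, roll_thick below 0.02 m/s and angular speed of each of roll_thin, roll_middle, roll_thick below 0.15 rad/s and contact force between each of roll_thin, roll_middle, roll_thick and the fingers below 0.05 N and x of roll_middle in the frame of cradle_middle between -0.012 and 0.012 m and y of roll_middle in the frame of cradle_middle between -0.006 and 0.006 m and z of roll_middle in the frame of cradle_middle between 0.043 and 0.053 m and angle between the x axis of roll_middle and the x axis of cradle_middle, either way round below 0.12 rad and x of roll_thick in the frame of cradle_thick between -0.012 and 0.012 m and y of roll_thick in the frame of cradle_thick between -0.006 and 0.006 m and z of roll_thick in the frame of cradle_thick between 0.043 and 0.053 m and angle between the x axis of roll_thick and the x axis of cradle_thick, either way round below 0.12 rad); the robot touches nothing.
It fails at once if a roll lies on the bare bench (height (world z) of roll_thin below 0.017 m or height (world z) of roll_middle below 0.023 m or height (world z) of roll_thick below 0.029 m).
It fails at once if a roll is let drop (it moves faster than 0.55 m/s with no finger on it) ((linear speed of roll_thin above 0.55 m/s and contact force between roll_thin and the fingers below 0.02 N) or (linear speed of roll_middle above 0.55 m/s and contact force between roll_middle and the fingers below 0.02 N) or (linear speed of roll_thick above 0.55 m/s and contact force between roll_thick and the fingers below 0.02 N)).
It fails at once if the spirit lamp is shifted more than 25 mm or tipped (distance of spirit_lamp from where it was at the start of the episode above 0.025 m or angle between spirit_lamp's own z axis and vertical above 0.35 rad).
It also fails if it takes over 112 s, if anything falls off the work surface, if the arm or the gripper's body presses on something with over 40 N, if the wrist force passes 120 N, or if a joint passes its speed limit or range.

## Working session

There is one attempt and no reset: what is moved stays moved. The work goes in short steps, Python scripts to look and compute and a shell command to move; the robot and the scene stay as the last step left them, time stands still between calls to the robot, and variables do not carry over. Pictures are saved under pics/ and viewed, at most 14 in all, crops included, and the job is handed in when it is done.

```bash
mkdir -p pics; python3 - <<'E'
from station import status, vision, order, silhouettes
import cv2, numpy as np, pickle
print(status.get_obs())
names="roll_thin roll_middle roll_thick cradle_thin cradle_middle cradle_thick ribbed_rest spirit_lamp".split()
out={}
for c in("side","top"):
    p=vision.camera(c); print(c,p["K"].tolist(),np.round(p["R"],4).tolist(),p["t"])
    cv2.imwrite(f"pics/{c}0.png",p["pixels"][:,:,::-1])
    out[c]=dict(pic=p)
    for n in names:
        r=silhouettes(n,p); out[c][n]=r
        print(c,n,[(round(d["score"],2),d["extent"],np.argwhere(d["region"]).mean(0)[::-1].round(1).tolist()) for d in r[:3]])
pickle.dump(out,open("s0.pkl","wb"))
E
```

```text
{'time_s': 0.0, 'qpos': array([ 1.18642431e+00,  3.00472955e-01,  1.52157186e+00, -1.02800263e-05,
        1.32072699e+00, -6.65474230e-02]), 'joint_vel': array([ 0.00190264, -0.00035125,  0.00040414,  0.00116757,  0.00041646,
       -0.0011358 ]), 'tau': array([ 1.86641641e-04, -5.31804943e+01, -3.52735984e+01,  7.08134053e-02,
        2.44095846e-02, -1.30118678e-04]), 'ee_pos': array([0.17175309, 0.52221402, 0.20488922]), 'eef_rot': array([-3.14041546e+00, -6.84759748e-05,  2.82377057e+00]), 'force': array([-0.44000809,  0.62333603,  0.00563217]), 'moment': array([ 0.00966573,  0.01850336, -0.02740708]), 'grip_force': 0.0, 'grip_width': 0.09372650931368647}
side [[406.7774701646905, 0.0, 257.7806332640275], [0.0, 406.7774701646905, 196.06853769548286], [0.0, 0.0, 1.0]] [[0.9997, -0.0252, 0.0003], [-0.0138, -0.5579, -0.8298], [0.0211, 0.8295, -0.5581]] [-0.52645681  0.04816004  1.27251095]
side roll_thin [(0.65, [217.5, 222.3, 234.7, 254.8], [225.5, 236.3])]
side roll_middle [(0.66, [263.3, 154.5, 273.6, 175.5], [270.7, 165.1])]
side roll_thick [(0.84, [269.1, 238.8, 293.6, 287.8],
[... 647 characters left out ...]
 0.51291264  0.83731345]
top roll_thin [(0.64, [287.6, 212.2, 330.8, 230.4], [309.7, 221.4]), (0.26, [344.0, 148.3, 398.8, 170.8], [368.3, 159.2])]
top roll_middle [(0.81, [149.4, 153.8, 199.1, 174.6], [172.9, 162.2])]
top roll_thick [(0.91, [339.6, 144.5, 397.0, 172.0], [368.1, 159.2])]
top cradle_thin [(0.88, [158.7, 166.0, 200.5, 180.5], [177.1, 174.0]), (0.28, [340.5, 148.4, 399.1, 170.9], [368.3, 159.1])]
top cradle_middle [(0.56, [344.5, 164.0, 385.0, 182.2], [363.0, 173.0])]
top cradle_thick [(0.58, [284.4, 199.2, 333.8, 239.0], [307.2, 222.9])]
top ribbed_rest [(0.76, [107.4, 208.4, 162.2, 249.0], [135.9, 228.3])]
top spirit_lamp [(0.61, [253.0, 148.4, 280.6, 177.5], [265.7, 160.6])]
```

```bash
python3 - <<'E'
import cv2
a=cv2.imread("pics/top0.png")[120:270,90:410]; cv2.imwrite("pics/topc.png",cv2.resize(a,None,fx=2.5,fy=2.5,interpolation=2))
a=cv2.imread("pics/side0.png")[140:310,170:330]; cv2.imwrite("pics/sidec.png",cv2.resize(a,None,fx=3.5,fy=3.5,interpolation=2))
E
```

```text
(no output)
```

View pics/topc.png

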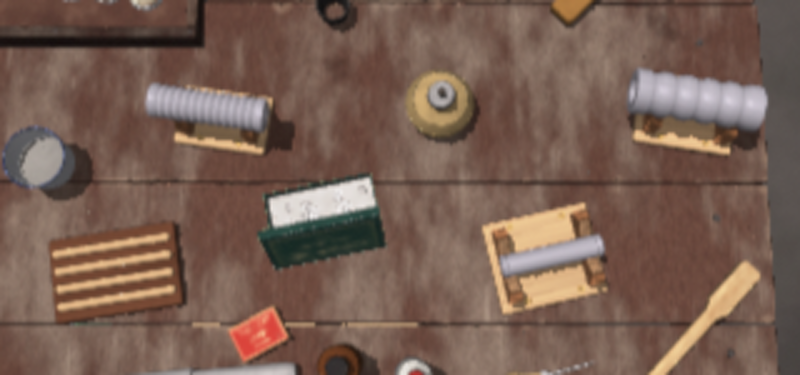

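View pics/sidec.png

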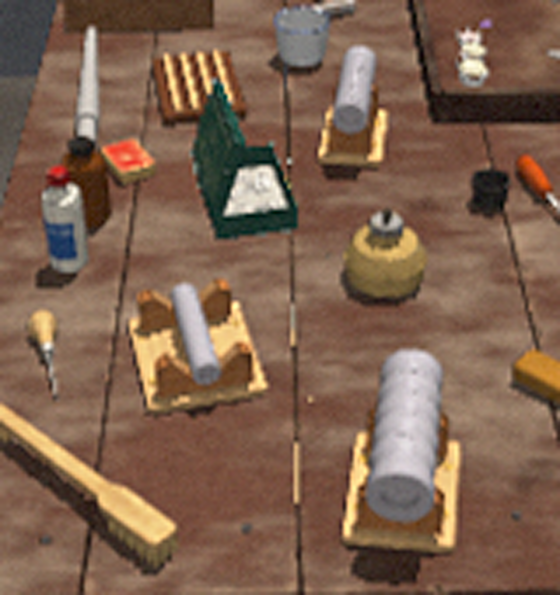

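The top view shows the thick roll in a cradle at the right (368,159), the middle roll at the left (173,162) and the thin roll in the largest cradle (310,221). The lamp is at (266,160), the rest at (136,228) and a green box at about (218,208). Next I'll fit models to the masks from both views.

```bash
cat > fit.py <<'E'
import cv2, numpy as np
from scipy.optimize import minimize
S=4
ROLL=dict(thin=(.011,.104),middle=(.017,.116),thick=(.023,.128))
CR=dict(thin=(.096,.062,.044,.056),middle=(.104,.078,.060,.064),thick=(.112,.094,.076,.072))
def proj(p,X):
    c=X@p["R"].T+p["t"]; u=c@p["K"].T; return u[:,:2]/u[:,2:]
def place(X,x,y,yaw):
    c,s=np.cos(yaw),np.sin(yaw); return X@np.array([[c,s,0],[-s,c,0],[0,0,1]])+[x,y,0]
def box(x0,x1,prof): return np.array([(x,y,z) for x in(x0,x1) for y,z in prof])
def fill(m,p,X):
    h=cv2.convexHull(((proj(p,X)+.5)*S*16-8).round().astype(np.int32))
    cv2.fillConvexPoly(m,h,1,shift=4)
def roll_pts(n,s,z):
    r,L=ROLL[n]; a=np.linspace(0,2*np.pi,40)
    return np.vstack([np.c_[np.full(40,s+e*L/2),r*np.cos(a),z+r*np.sin(a)] for e in(-1,1)])
def cradle_parts(n,h):
    lx,ly,w,g=CR[n]; vz=.048-ROLL[n][0]*2**.5; nw=min(h-vz,w/2-.002)
    P=[box(-lx/2,lx/2,[(-ly/2,0),(ly/2,0),(ly/2,.009),(-ly/2,.009)])]
    for e in(-1,1):
        for k in(-1,1):
            P.append(box(e*g/2,e*(g/2+.012),[(k*w/2,0),(k*w/2,h),(k*nw,vz+nw),(0,vz),(0,0)]))
    return P
def render(p,parts,pose):
    m=np.zeros((384*S,512*S),np.uint8)
    for X in parts: fill(m,p,place(X,*pose))
    return cv2.resize(m.astype(np.float32),(512,384),interpolation=cv2.INTER_AREA)
def ground(p,uv,z):
    d=p["R"].T@np.linalg.inv(p["K"])@[*uv,1]; o=-p["R"].T@p["t"]; return o+d*(z-o[2])/d[2]
def nm(f,x0,step):
    x0=np.array(x0,float)
    sx=np.vstack([x0]+[x0+np.eye(len(x0))[i]*step[i] for i in range(len(x0))])
    return minimize(f,x0,method="Nelder-Mead",options=dict(initial_simplex=sx,xatol=1e-4,fatol=.05,maxiter=500))
def fit_roll(n,views,x0):   # views: list of (pic, mask); params x,y,yaw,z
    f=lambda q:sum(np.abs(render(p,[roll_pts(n,0,q[3])],q[:3])-m).sum() for p,m in views)
    return nm(f,x0,[.01,.01,.1,.008])
E
cat > a.py <<'E'
import pickle; from fit import *
o=pickle.load(open("s0.pkl","rb")); T,D=o["top"],o["side"]; tp,sp=T["pic"],D["pic"]
for c,r in(("thin","middle"),("middle","thick"),("thick","thin")):
    mt,ms=T["roll_"+r][0]["region"],D["roll_"+r][0]["region"]
    ct=T["cradle_"+c][0]["region"]; cs=D["cradle_"+c][1 if c=="thick" else 0]["region"]
    g=ground(tp,np.argwhere(mt).mean(0)[::-1],.05)
    yaw=1.45 if c!="thick" else 1.75
    best=None
    for y0 in(yaw,np.pi-yaw):
        R=fit_roll(r,[(tp,mt),(sp,ms)],[g[0],g[1],y0,.05])
        if best is None or R.fun<best.fun: best=R
    R=best
    each=[np.abs(render(p,[roll_pts(r,0,R.x[3])],R.x[:3])-m).sum() for p,m in((tp,mt),(sp,ms))]
    print("roll",r,R.x.round(4),round(R.fun,1),np.round(each),mt.sum(),ms.sum())
    def f(q):
        t=0
        for p,m,rm in((tp,ct,mt),(sp,cs,ms)):
            free=1-render(p,[roll_pts(r,0,R.x[3])],R.x[:3])
            t+=np.abs(render(p,cradle_parts(c,q[3]),q[:3])*free-m).sum()
        return t
    C=nm(f,[*R.x[:3],.05],[.01,.01,.1,.008])
    print("  cradle",c,C.x.round(4),round(C.fun,1),ct.sum(),cs.sum())
    d=R.x[:2]-C.x[:2]; k=C.x[2]; print("  roll in cradle",np.round([d@[np.cos(k),np.sin(k)],d@[-np.sin(k),np.cos(k)]],4))
mt,ms=T["ribbed_rest"][0]["region"],D["ribbed_rest"][0]["region"]; g=ground(tp,np.argwhere(mt).mean(0)[::-1],.01)
P=[box(-.065,.065,[(-.043,0),(.043,0),(.043,.012),(-.043,.012)]),box(-.06,.06,[(-.029,.012),(.029,.012),(.029,.016),(-.029,.016)])]
R=nm(lambda q:sum(np.abs(render(p,P,q)-m).sum() for p,m in((tp,mt),(sp,ms))),[g[0],g[1],1.7],[.01,.01,.1]); print("rest",R.x.round(4),R.fun,mt.sum(),ms.sum())
print("lamp",ground(tp,np.argwhere(T["spirit_lamp"][0]["region"]).mean(0)[::-1],.03))
# box corners (green) rough from top picture crop
for uv in((194,217),(244,217),(199,197),(239,190)): print("box",ground(tp,uv,.0).round(3),ground(tp,uv,.07).round(3))
E
python3 a.py
```

```text
roll middle [0.5789 0.1826 1.4095 0.061 ] 92.3 [42. 50.] 663 205
  cradle thin [0.578  0.1807 1.42   0.0113] 151.1 319 221
  roll in cradle [ 0.002  -0.0007]
roll thick [ 0.5889 -0.3068  1.4092  0.0572] 175.1 [ 61. 114.] 1018 893
  cradle middle [ 0.5872 -0.3135  1.4156  0.0093] 193.7 453 606
  roll in cradle [ 0.0068 -0.0007]
roll thin [ 0.4342 -0.1607  1.7914  0.0257] 97.5 [45. 52.] 365 251
  cradle thick [ 0.4324 -0.1586  1.8059  0.0388] 261.6 1203 888
  roll in cradle [-0.0024 -0.0013]
rest [0.4183 0.2832 1.7223] 319.25 1652 345
lamp [ 0.59214696 -0.04987528  0.03      ]
box [0.448 0.136 0.   ] [0.442 0.125 0.07 ]
box [0.448 0.006 0.   ] [0.442 0.005 0.07 ]
box [0.501 0.125 0.   ] [0.491 0.114 0.07 ]
box [0.52 0.02 0.  ] [0.508 0.017 0.07 ]
```

```bash
cat > grey.py <<'E'
import cv2, numpy as np
from fit import *
def grey(p,m,pad=7):
    a=p["pixels"].astype(int); g=((a[...,2]-a[...,0])>-8)&(a.max(2)>60)
    z=cv2.dilate(m.astype(np.uint8),np.ones((2*pad+1,)*2)); g=(g&(z>0)).astype(np.uint8)
    n,l,s,_=cv2.connectedComponentsWithStats(g); return l==1+np.argmax(s[1:,4])
E
cat > b.py <<'E'
import pickle; from grey import *
o=pickle.load(open("s0.pkl","rb")); T,D=o["top"],o["side"]; tp,sp=T["pic"],D["pic"]
vis={k:o[k]["pic"]["pixels"][:,:,::-1].copy() for k in o}
for r,x0 in(("middle",[.579,.183,1.41,.058]),("thick",[.589,-.307,1.41,.057]),("thin",[.434,-.16,1.79,.028])):
    V=[(o[k]["pic"],grey(o[k]["pic"],o[k]["roll_"+r][0]["region"])) for k in("top","side")]
    R=fit_roll(r,V,x0)
    print(r,R.x.round(4),round(R.fun,1),[m.sum() for _,m in V])
    for dz in (-.004,0,.004): # trade-off of height
        f=lambda q:sum(np.abs(render(p,[roll_pts(r,0,R.x[3]+dz)],q)-m).sum() for p,m in V)
        Q=nm(f,R.x[:3],[.004,.004,.03]); print("   dz",dz,Q.x.round(4),round(Q.fun,1))
    for k,(p,m) in zip(("top","side"),V):
        for mm,c in((m.astype(np.uint8),(0,255,0)),((render(p,[roll_pts(r,0,R.x[3])],R.x[:3])>.5).astype(np.uint8),(0,0,255))):
            cs,_=cv2.findContours(mm,0,2); cv2.drawContours(vis[k],cs,-1,c,1)
a=cv2.resize(vis["top"][135:240,140:410],(800,311),interpolation=0); b=cv2.resize(vis["side"][145:300,200:310],(400,564),interpolation=0)
cv2.imwrite("pics/ft.png",a); cv2.imwrite("pics/fs.png",b)
E
python3 b.py
```

```text
middle [0.5781 0.1849 1.4203 0.0555] 143.2 [np.int64(577), np.int64(201)]
   dz -0.004 [0.5789 0.1862 1.4299] 147.8
   dz 0 [0.5781 0.1849 1.4203] 143.2
   dz 0.004 [0.5776 0.1825 1.4366] 152.1
thick [ 0.5882 -0.3074  1.4168  0.0588] 197.4 [np.int64(940), np.int64(803)]
   dz -0.004 [ 0.5883 -0.3077  1.4237] 215.6
   dz 0 [ 0.5882 -0.3074  1.4168] 197.3
   dz 0.004 [ 0.5873 -0.3071  1.4149] 227.5
thin [ 0.4327 -0.1618  1.8036  0.0294] 120.2 [np.int64(311), np.int64(188)]
   dz -0.004 [ 0.4329 -0.1616  1.8089] 125.9
   dz 0 [ 0.4327 -0.1618  1.8037] 120.1
   dz 0.004 [ 0.4323 -0.1615  1.796 ] 125.6
```

View pics/fs.png

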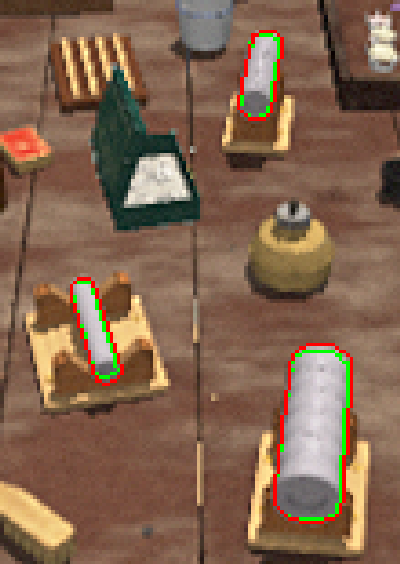

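View pics/ft.png

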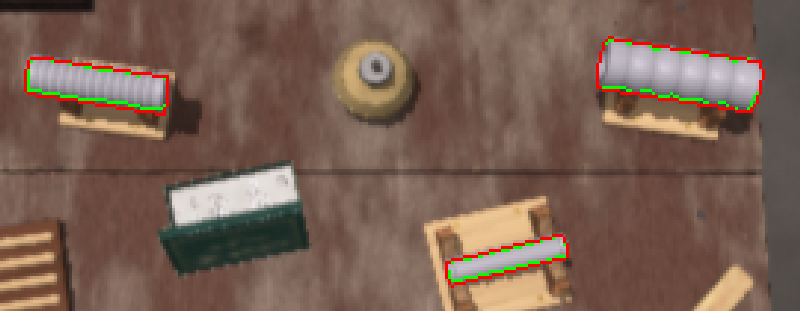

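```bash
python3 - <<'E'
import pickle; from fit import *
o=pickle.load(open("s0.pkl","rb")); tp=o["top"]["pic"]; sp=o["side"]["pic"]
for n,uv,z in(("middle",(362.9,178.9),.005),("thin",(177.8,178.9),.005),("thick",(307.7,223.3),.009)):
    g=ground(tp,uv,z); yaw=1.418 if n!="thick" else 1.80
    l=np.array([-np.sin(yaw),np.cos(yaw),0]); 
    if n!="thick":
        g=g-l*CR[n][1]/2  # edge is toward -x world => along +l
    print(n,g.round(4))
# side-view foot near edges (crop fs: scale 3.636, origin 200,145): mid-points of the near edge
for n,a,b in(("middle",(248,550),(360,553)),("thin",(222,150),(288,155)),("thick",(42,408),(168,385))):
    uv=(np.array(a)+b)/2/3.636+[200,145]; g=ground(sp,uv,.004); yaw=1.418 if n!="thick" else 1.80
    print("side",n,(g+np.array([np.cos(yaw),np.sin(yaw),0])*CR[n][0]/2).round(4))
E
```

```text
middle [ 0.588  -0.3153  0.005 ]
thin [0.5788 0.1765 0.005 ]
thick [ 0.4313 -0.1587  0.009 ]
side middle [ 0.5874 -0.316   0.004 ]
side thin [0.579  0.1693 0.004 ]
side thick [ 0.4301 -0.1579  0.004 ]
```

```bash
cat > go.py <<'E'
import sys, numpy as np
from scipy.spatial.transform import Rotation as Ro
from station import status
def rel(x,y,z,yaw):
    s=status.get_obs(); R=Ro.from_euler("xyz",s["eef_rot"])
    d=R.inv().apply(np.array([x,y,z])-s["ee_pos"])/.5
    t=(R.inv()*Ro.from_euler("xyz",[np.pi,0,yaw])).as_rotvec()/(np.pi/2)
    print("t",round(s["time_s"],2),"pos",s["ee_pos"].round(4),"rot",s["eef_rot"].round(3),"w",round(s["grip_width"],4),"| shift",d.round(4),"turn",t.round(4))
if __name__=="__main__":
    a=list(map(float,sys.argv[1:]))
    for i in range(0,len(a),4): rel(*a[i:i+4])
E
python3 go.py .40 .10 .2 1.418 .588 -.307 .2 1.418
```

```text
t 0.9 pos [0.1719 0.5224 0.2054] rot [-3.142 -0.     2.824] w 0.0942 | shift [-0.6974 -0.66    0.0109] turn [-0.    -0.     0.895]
t 0.9 pos [0.1719 0.5224 0.2054] rot [-3.142 -0.     2.824] w 0.0942 | shift [-1.309  -1.3158  0.0109] turn [-0.    -0.     0.895]
```

```bash
python3 -m pendant '[-0.7,-0.66,0.01,0,0,0.895,1, -0.7,-0.66,0.01,0,0,0.895,1, -0.7,-0.66,0.01,0,0,0.895,1, -0.7,-0.66,0.01,0,0,0.895,1, -0.7,-0.66,0.01,0,0,0.895,1, -0.7,-0.66,0.01,0,0,0.895,1, -0.7,-0.66,0.01,0,0,0.895,1, -0.7,-0.66,0.01,0,0,0.895,1, -0.7,-0.66,0.01,0,0,0.895,1, -0.7,-0.66,0.01,0,0,0.895,1, -0.7,-0.66,0.01,0,0,0.895,1]' 60; python3 go.py .588 -.307 .18 1.418
```

```text
time_s: 2.0
ee_pos: [0.4024, 0.097, 0.2004]
eef_rot: [3.141, 0.0, 1.412]
force: [-0.4, 0.4, -0.4]
grip_width: 0.0941
grip_force: 0.0
t 2.0 pos [0.4024 0.097  0.2004] rot [3.141 0.    1.412] w 0.0941 | shift [-0.739   0.4944  0.0412] turn [ 0.0001  0.0002 -0.0038]
```

```bash
python3 -m pendant '[-0.74,0.494,0.08,0,0,0,1, -0.74,0.494,0.08,0,0,0,1, -0.74,0.494,0.08,0,0,0,1, -0.74,0.494,0.08,0,0,0,1, -0.74,0.494,0.08,0,0,0,1, -0.74,0.494,0.08,0,0,0,1, -0.74,0.494,0.08,0,0,0,1, -0.74,0.494,0.08,0,0,0,1, -0.74,0.494,0.08,0,0,0,1, -0.74,0.494,0.08,0,0,0,1, -0.74,0.494,0.08,0,0,0,1]'; python3 go.py .588 -.307 .040 1.418
```

```text
time_s: 3.1
ee_pos: [0.5891, -0.3032, 0.1594]
eef_rot: [-3.14, -0.001, 1.418]
force: [0.1, -0.0, 0.1]
grip_width: 0.0941
grip_force: 0.0
t 3.1 pos [ 0.5891 -0.3032  0.1594] rot [-3.140e+00 -1.000e-03  1.418e+00] w 0.0941 | shift [-0.008  -0.0006  0.2388] turn [-0.0009 -0.0005  0.0001]
```

```bash
python3 -m pendant '[-0.004,0,0.06,0,0,0,1, -0.004,0,0.12,0,0,0,1, -0.004,0,0.16,0,0,0,1, -0.004,0,0.16,0,0,0,1]'; python3 go.py .588 -.307 .040 1.418
```

```text
time_s: 3.5
ee_pos: [0.5878, -0.3033, 0.0784]
eef_rot: [-3.138, -0.002, 1.42]
force: [-0.5, -0.5, -0.7]
grip_width: 0.0936
grip_force: 0.0
t 3.5 pos [ 0.5878 -0.3033  0.0784] rot [-3.138e+00 -2.000e-03  1.420e+00] w 0.0936 | shift [-0.0074  0.0019  0.0768] turn [-0.0024 -0.001   0.0012]
```

```bash
python3 -m pendant '[-0.008,0,0.04,0,0,0,1, -0.008,0,0.06,0,0,0,1, -0.008,0,0.077,0,0,0,1, -0.008,0,0.077,0,0,0,1, -0.008,0,0.077,0,0,0,-0.2, -0.008,0,0.077,0,0,0,-0.5, -0.008,0,0.077,0,0,0,-0.6, -0.008,0,0.077,0,0,0,-0.6, -0.008,0,0.077,0,0,0,-0.6]' 60; python3 go.py .588 -.307 .040 1.418
```

```text
time_s: 4.4
ee_pos: [0.5881, -0.3097, 0.0421]
eef_rot: [3.141, 0.0, 1.418]
force: [-0.1, 0.7, 0.5]
grip_width: 0.0574
grip_force: 0.0
t 4.4 pos [ 0.5881 -0.3097  0.0421] rot [3.141 0.    1.418] w 0.0574 | shift [ 0.0052 -0.0011  0.0042] turn [ 0.0001  0.0001 -0.0001]
```

```bash
python3 -m pendant '[0.004,0,0.003,0,0,0,-0.6, 0.004,0,0.003,0,0,0,-0.6, 0.004,0,0.003,0,0,0,-0.6, 0.004,0,0.003,0,0,0,-0.6, 0.004,0,0.003,0,0,0,-0.6,0.004,0,0.003,0,0,0,-0.6]' 60; python3 go.py .588 -.307 .17 1.418
```

```text
time_s: 5.0
ee_pos: [0.5884, -0.3074, 0.0402]
eef_rot: [-3.141, -0.0, 1.418]
force: [3.0, 1.7, -4.2]
grip_width: 0.045
grip_force: 60.0
t 5.0 pos [ 0.5884 -0.3074  0.0402] rot [-3.141 -0.     1.418] w 0.045 | shift [ 0.0007 -0.001  -0.2596] turn [-0.0001 -0.0003  0.    ]
```

```bash
python3 -m pendant '[0,0,-0.02,0,0,0,-0.6, 0,0,-0.06,0,0,0,-0.6, 0,0,-0.12,0,0,0,-0.6, 0,0,-0.19,0,0,0,-0.6, 0,0,-0.26,0,0,0,-0.6, 0,0,-0.26,0,0,0,-0.6]' 60; python3 go.py .5 -.02 .17 1.57 .418 .283 .17 1.72
```

```text
time_s: 5.6
ee_pos: [0.5896, -0.3088, 0.1759]
eef_rot: [3.134, 0.003, 1.418]
force: [0.3, -0.5, -8.4]
grip_width: 0.0451
grip_force: 60.0
t 5.6 pos [ 0.5896 -0.3088  0.1759] rot [3.134e+00 3.000e-03 1.418e+00] w 0.0451 | shift [ 0.5435 -0.2652  0.008 ] turn [ 0.0043  0.0025 -0.097 ]
t 5.6 pos [ 0.5896 -0.3088  0.1759] rot [3.134e+00 3.000e-03 1.418e+00] w 0.0451 | shift [ 1.1173 -0.5197  0.0043] turn [ 0.0042  0.0028 -0.1925]
```

```bash
python3 -m pendant '[0.05,-0.023,0,0,0,-0.01,-0.6, 0.14,-0.065,0,0,0,-0.03,-0.6, 0.23,-0.107,0,0,0,-0.045,-0.6, 0.32,-0.149,0,0,0,-0.06,-0.6, 0.41,-0.19,0,0,0,-0.08,-0.6, 0.5,-0.232,0,0,0,-0.1,-0.6, 0.59,-0.274,0,0,0,-0.12,-0.6, 0.68,-0.316,0,0,0,-0.14,-0.6, 0.77,-0.358,0,0,0,-0.16,-0.6, 0.85,-0.395,0,0,0,-0.18,-0.6, 0.9,-0.418,0,0,0,-0.193,-0.6, 0.9,-0.418,0,0,0,-0.193,-0.6]'; python3 go.py .418 .283 .07 1.72
```

```text
time_s: 6.8
ee_pos: [0.4485, 0.1713, 0.1687]
eef_rot: [-3.139, 0.0, 1.725]
force: [0.1, -0.0, -8.6]
grip_width: 0.0444
grip_force: 60.0
t 6.8 pos [0.4485 0.1713 0.1687] rot [-3.139  0.     1.725] w 0.0444 | shift [ 0.2302 -0.0253  0.1974] turn [-0.0017  0.      0.0033]
```

```bash
python3 -m pendant '[0.06,-0.006,0.0,0,0,0,-0.6, 0.14,-0.016,0,0,0,0,-0.6, 0.2,-0.022,0.02,0,0,0,-0.6, 0.23,-0.025,0.06,0,0,0,-0.6, 0.23,-0.025,0.11,0,0,0,-0.6, 0.23,-0.025,0.17,0,0,0,-0.6, 0.23,-0.025,0.21,0,0,0,-0.6, 0.23,-0.025,0.23,0,0,0,-0.6, 0.23,-0.025,0.23,0,0,0,-0.6, 0.23,-0.025,0.23,0,0,0,-0.6]'; python3 go.py .418 .283 .026 1.72 
python3 - <<'E'
from station import vision; import cv2
a=[]
for c,(x0,y0,x1,y1) in dict(top=(90,180,210,270),side=(190,120,310,210)).items():
    p=vision.camera(c)["pixels"][y0:y1,x0:x1,::-1]; a.append(cv2.resize(p,(400,300),interpolation=2))
cv2.imwrite("pics/p1.png",cv2.hconcat(a))
E
```

```text
time_s: 7.8
ee_pos: [0.4211, 0.2806, 0.0559]
eef_rot: [3.141, -0.0, 1.721]
force: [-0.2, 0.4, -7.6]
grip_width: 0.0449
grip_force: 60.0
t 7.8 pos [0.4211 0.2806 0.0559] rot [ 3.141 -0.     1.721] w 0.0449 | shift [ 0.0056 -0.0055  0.0597] turn [ 0.0003 -0.      0.0005]
```

View pics/p1.png

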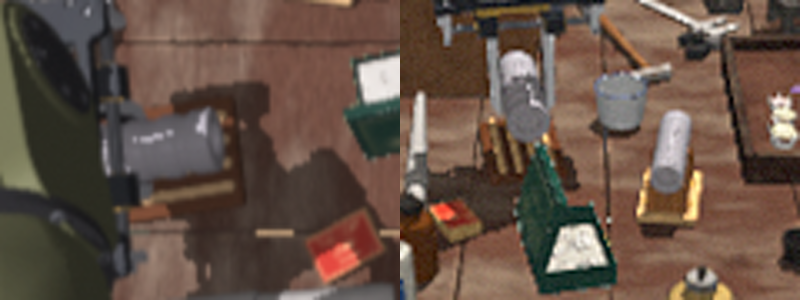

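The held thick roll sits above the rest in both views: at about (165,145) in the top crop and (525,95) in the side crop. I'll lower it.

```bash
python3 -m pendant '[0.005,-0.005,0.02,0,0,0,-0.6, 0.005,-0.005,0.035,0,0,0,-0.6, 0.005,-0.005,0.045,0,0,0,-0.6, 0.005,-0.005,0.055,0,0,0,-0.6, 0.005,-0.005,0.06,0,0,0,-0.6, 0.005,-0.005,0.06,0,0,0,-0.6, 0.005,-0.005,0.06,0,0,0,-0.6]';python3 -m pendant '[0,0,0.004,0,0,0,-0.6, 0,0,0.006,0,0,0,-0.6, 0,0,0.006,0,0,0,-0.6]';python3 go.py .418 .283 .02 1.72
```

```text
time_s: 8.6
ee_pos: [0.4181, 0.2829, 0.0256]
eef_rot: [3.141, -0.0, 1.721]
force: [-0.5, -0.3, -8.5]
grip_width: 0.0447
grip_force: 60.0
time_s: 8.9
ee_pos: [0.418, 0.2829, 0.0225]
eef_rot: [3.141, -0.0, 1.721]
force: [-0.2, 0.0, -7.6]
grip_width: 0.0448
grip_force: 60.0
t 8.9 pos [0.418  0.2829 0.0225] rot [ 3.141 -0.     1.721] w 0.0448 | shift [0.0002 0.0001 0.005 ] turn [ 0.0001 -0.      0.0008]
```

```bash
python3 -m pendant '[0,0,0.001,0,0,0,-0.6, 0,0,0.002,0,0,0,-0.6, 0,0,0.002,0,0,0,-0.6]'; python3 -m pendant '[0,0,0.001,0,0,0,-0.6, 0,0,0.002,0,0,0,-0.6, 0,0,0.002,0,0,0,-0.6]'
```

```text
time_s: 9.2
ee_pos: [0.418, 0.2829, 0.0224]
eef_rot: [3.141, -0.0, 1.721]
force: [-6.5, -4.4, 7.6]
grip_width: 0.0448
grip_force: 60.0
time_s: 9.5
ee_pos: [0.4181, 0.2829, 0.0223]
eef_rot: [3.141, -0.0, 1.721]
force: [-12.3, -7.1, 20.7]
grip_width: 0.0453
grip_force: 60.0
```

```bash
python3 -m pendant '[0,0,-0.002,0,0,0,-0.6, 0,0,-0.002,0,0,0,-0.02, 0,0,-0.002,0,0,0,0.1, 0,0,-0.002,0,0,0,0.3, 0,0,-0.002,0,0,0,0.4, 0,0,-0.002,0,0,0,0.5, 0,0,-0.002,0,0,0,0.5]'; python3 -m pendant '[0,0,-0.05,0,0,0,0.5, 0,0,-0.12,0,0,0,0.6, 0,0,-0.2,0,0,0,0.6, 0,0,-0.28,0,0,0,0.6]'; python3 go.py .578 .185 .14 1.42
```

```text
time_s: 10.2
ee_pos: [0.418, 0.2829, 0.0215]
eef_rot: [3.141, -0.0, 1.721]
force: [-0.1, 0.5, 1.6]
grip_width: 0.0706
grip_force: 0.0
time_s: 10.6
ee_pos: [0.4177, 0.2827, 0.163]
eef_rot: [-3.141, 0.0, 1.721]
force: [-0.1, 0.3, 0.3]
grip_width: 0.0751
grip_force: 0.0
t 10.6 pos [0.4177 0.2827 0.163 ] rot [-3.141  0.     1.721] w 0.0751 | shift [-0.2412  0.2878  0.0459] turn [-1.000e-04  1.000e-04  1.917e-01]
```

```bash
python3 -m pendant '[-0.05,0.06,0,0,0,0.04,0.5, -0.11,0.13,0,0,0,0.08,0.5, -0.17,0.2,0,0,0,0.13,0.5, -0.22,0.265,0.02,0,0,0.18,0.5, -0.241,0.288,0.045,0,0,0.192,0.5, -0.241,0.288,0.045,0,0,0.192,0.5, -0.241,0.288,0.1,0,0,0.192,0.5, -0.241,0.288,0.14,0,0,0.192,0.5, -0.241,0.288,0.14,0,0,0.192,0.5]'; python3 go.py .578 .185 .0395 1.42
python3 - <<'E'
from station import vision; import cv2
a=[]
for c,(x0,y0,x1,y1) in dict(top=(90,140,250,260),side=(190,120,310,210)).items():
    p=vision.camera(c)["pixels"][y0:y1,x0:x1,::-1]; a.append(cv2.resize(p,(400,300),interpolation=2))
cv2.imwrite("pics/p2.png",cv2.hconcat(a))
E
```

```text
time_s: 11.5
ee_pos: [0.5765, 0.1857, 0.0895]
eef_rot: [-3.138, 0.002, 1.421]
force: [0.4, 0.2, 0.7]
grip_width: 0.0702
grip_force: 0.0
t 11.5 pos [0.5765 0.1857 0.0895] rot [-3.138e+00  2.000e-03  1.421e+00] w 0.0702 | shift [-0.0008  0.0036  0.1   ] turn [-0.0024  0.001   0.0006]
```

View pics/p2.png

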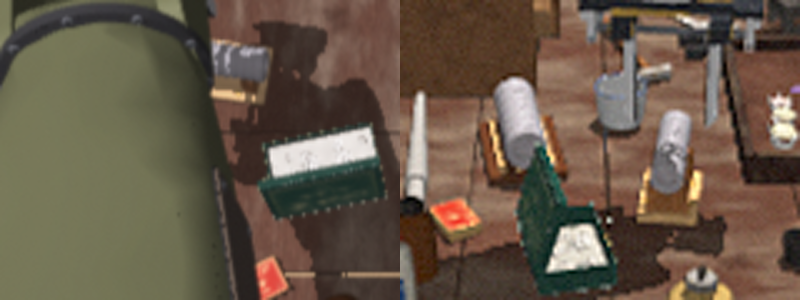

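The thick roll rests on the ribs at about (518,120) in the side crop, and the open fingers straddle the middle roll.

```bash
python3 -m pendant '[0,0.002,0.05,0,0,0,0.3, 0,0.002,0.08,0,0,0,0.2, 0,0.002,0.1,0,0,0,0, 0,0.002,0.1,0,0,0,-0.3, 0,0.002,0.1,0,0,0,-0.6, 0,0.002,0.1,0,0,0,-0.8, 0,0.002,0.1,0,0,0,-0.8, 0,0.002,0.1,0,0,0,-0.8, 0,0.002,0.1,0,0,0,-0.8, 0,0.002,0.1,0,0,0,-0.8, 0,0.002,0.1,0,0,0,-0.8, 0,0.002,0.1,0,0,0,-0.8]' 60; python3 go.py .578 .185 .18 1.42
```

```text
time_s: 12.8
ee_pos: [0.5787, 0.1854, 0.0422]
eef_rot: [-3.14, 0.0, 1.42]
force: [-5.2, 0.0, 2.6]
grip_width: 0.0328
grip_force: 60.0
t 12.8 pos [0.5787 0.1854 0.0422] rot [-3.14  0.    1.42] w 0.0328 | shift [-0.0011 -0.0017 -0.2756] turn [-0.0008  0.     -0.0001]
```

```bash
python3 -m pendant '[0,0,-0.02,0,0,0,-0.8, 0,0,-0.06,0,0,0,-0.8, 0,0,-0.12,0,0,0,-0.8, 0,0,-0.19,0,0,0,-0.8, 0,0,-0.26,0,0,0,-0.8, 0,0,-0.275,0,0,0,-0.8, 0,0,-0.275,0,0,0,-0.8]'; python3 go.py .5875 -.315 .17 1.418
```

```text
time_s: 13.5
ee_pos: [0.5796, 0.1852, 0.1798]
eef_rot: [3.14, -0.001, 1.419]
force: [-0.5, -0.3, -6.8]
grip_width: 0.0327
grip_force: 60.0
t 13.5 pos [0.5796 0.1852 0.1798] rot [ 3.140e+00 -1.000e-03  1.419e+00] w 0.0327 | shift [-0.9866  0.1663  0.0192] turn [ 0.0013 -0.0005  0.0009]
```

```bash
python3 -m pendant '[-0.05,0.007,0,0,0,0,-0.8, -0.14,0.02,0,0,0,0,-0.8, -0.23,0.034,0,0,0,0,-0.8, -0.32,0.05,0,0,0,0,-0.8, -0.41,0.062,0,0,0,0,-0.8, -0.5,0.076,0,0,0,0,-0.8, -0.59,0.09,0,0,0,0,-0.8, -0.68,0.103,0,0,0,0,-0.8, -0.77,0.117,0,0,0,0,-0.8, -0.84,0.127,0,0,0,0,-0.8, -0.88,0.134,0,0,0,0,-0.8, -0.88,0.134,0,0,0,0,-0.8]'; python3 go.py .5875 -.315 .17 1.418
python3 - <<'E'
from station import vision; import cv2
a=[]
for c,(x0,y0,x1,y1) in dict(top=(270,140,430,260),side=(190,200,350,320)).items():
    q=vision.camera(c)["pixels"]; cv2.imwrite(f"pics/q3{c}.png",q[:,:,::-1]); p=q[y0:y1,x0:x1,::-1]; a.append(cv2.resize(p,(400,300),interpolation=2))
cv2.imwrite("pics/p3.png",cv2.hconcat(a))
E
```

```text
time_s: 14.7
ee_pos: [0.5783, -0.2619, 0.1766]
eef_rot: [-3.139, -0.001, 1.417]
force: [0.1, -0.4, -4.6]
grip_width: 0.0332
grip_force: 60.0
t 14.7 pos [ 0.5783 -0.2619  0.1766] rot [-3.139e+00 -1.000e-03  1.417e+00] w 0.0332 | shift [-0.1021  0.0344  0.0129] turn [-0.0019 -0.0004 -0.0007]
```

View pics/p3.png

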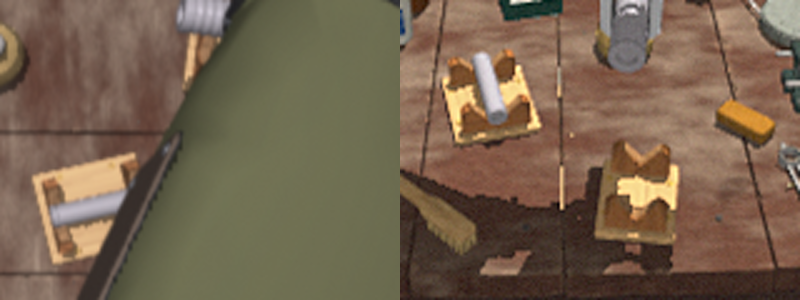

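The side view shows the emptied middle cradle, with its foot corners at about (598,236), (676,243), (603,163) and (680,165) in the crop. I'll use these to check the cradle centre.

```bash
python3 - <<'E'
import pickle; from fit import *
from station import silhouettes
sp=pickle.load(open("s0.pkl","rb"))["side"]["pic"]
a=cv2.imread("pics/q3side.png")[:,:,::-1].astype(int)
print(ground(sp,(284.8,295.8),0).round(4),ground(sp,(286.4,265.6),.009).round(4))
# colour mask fit of the empty cradle: light wood + cheeks vs dark bench -> r-b
m=(a[...,0]-a[...,2]>38); z=np.zeros_like(m); z[250:302,264:306]=1; m=(m&z).astype(np.uint8)
n,l,s,_=cv2.connectedComponentsWithStats(m); m=l==1+np.argmax(s[1:,4]); print(m.sum(), np.r_[np.argwhere(m).min(0),np.argwhere(m).max(0)])
for x0 in((.5875,-.315),(.587,-.308)):
    R=nm(lambda q:np.abs(render(sp,cradle_parts("middle",q[2]),[q[0],q[1],1.418])-m).sum(),[*x0,.05],[.005,.005,.008]); print(R.x.round(4),R.fun)
E
python3 go.py .5875 -.314 .06 1.418
```

```text
[ 0.583  -0.3611  0.    ] [ 0.5944 -0.2663  0.009 ]
1882 [250 264 301 305]
[ 0.5977 -0.3124  0.0794] 625.0625
[ 0.5979 -0.3124  0.0817] 624.875
t 14.8 pos [ 0.5789 -0.2593  0.1774] rot [-3.139e+00 -1.000e-03  1.419e+00] w 0.0326 | shift [-0.1057  0.034   0.2345] turn [-0.0014 -0.0007  0.0008]
```

```bash
python3 -m pendant '[-0.04,0.013,0.02,0,0,0,-0.8, -0.09,0.03,0.06,0,0,0,-0.8, -0.106,0.034,0.11,0,0,0,-0.8, -0.106,0.034,0.16,0,0,0,-0.8, -0.106,0.034,0.2,0,0,0,-0.8, -0.106,0.034,0.23,0,0,0,-0.8, -0.106,0.034,0.23,0,0,0,-0.8]'; python3 -m pendant '[0,0,0.01,0,0,0,-0.8, 0,0,0.02,0,0,0,-0.8, 0,0,0.03,0,0,0,-0.8, 0,0,0.03,0,0,0,-0.8]';  python3 go.py .588 -.314 .0337 1.418
```

```text
time_s: 15.5
ee_pos: [0.5874, -0.3132, 0.0615]
eef_rot: [-3.138, -0.002, 1.421]
force: [-0.2, -0.0, -4.6]
grip_width: 0.0327
grip_force: 60.0
time_s: 15.9
ee_pos: [0.5879, -0.3147, 0.0484]
eef_rot: [-3.141, -0.0, 1.42]
force: [-0.1, 0.3, -5.6]
grip_width: 0.0332
grip_force: 60.0
t 15.9 pos [ 0.5879 -0.3147  0.0484] rot [-3.141 -0.     1.42 ] w 0.0332 | shift [0.0015 0.0001 0.0295] turn [-0.0004 -0.0002  0.001 ]
```

```bash
python3 -m pendant '[0,0,0.008,0,0,0,-0.8, 0,0,0.015,0,0,0,-0.8, 0,0,0.02,0,0,0,-0.8, 0,0,0.024,0,0,0,-0.8, 0,0,0.024,0,0,0,-0.8]'; python3 -m pendant '[0,0,0.002,0,0,0,-0.8, 0,0,0.004,0,0,0,-0.8, 0,0,0.004,0,0,0,-0.8]'
```

```text
time_s: 16.4
ee_pos: [0.5879, -0.3148, 0.0366]
eef_rot: [-3.141, -0.0, 1.419]
force: [0.8, -0.5, -5.2]
grip_width: 0.0328
grip_force: 60.0
time_s: 16.7
ee_pos: [0.588, -0.3149, 0.0349]
eef_rot: [-3.142, -0.0, 1.42]
force: [-0.3, 0.0, -5.0]
grip_width: 0.033
grip_force: 60.0
```

```bash
python3 -m pendant '[0,0,0.001,0,0,0,-0.8, 0,0,0.002,0,0,0,-0.8, 0,0,0.002,0,0,0,-0.8]'; python3 -m pendant '[0,0,0.001,0,0,0,-0.8, 0,0,0.002,0,0,0,-0.8, 0,0,0.002,0,0,0,-0.8]'
```

```text
time_s: 17.0
ee_pos: [0.5881, -0.3149, 0.0344]
eef_rot: [3.141, 0.0, 1.42]
force: [-4.4, 2.4, 1.0]
grip_width: 0.0327
grip_force: 60.0
time_s: 17.3
ee_pos: [0.5882, -0.3149, 0.0343]
eef_rot: [3.141, 0.0, 1.42]
force: [-8.5, 4.8, 10.3]
grip_width: 0.0327
grip_force: 60.0
```

Contact comes at the expected height, so I'll release, retreat and look.

```bash
python3 -m pendant '[0,0,-0.001,0,0,0,-0.8, 0,0,-0.001,0,0,0,-0.3, 0,0,-0.001,0,0,0,-0.1, 0,0,-0.001,0,0,0,0.1, 0,0,-0.001,0,0,0,0.2, 0,0,-0.001,0,0,0,0.3, 0,0,-0.001,0,0,0,0.3]'; python3 -m pendant '[0,0,-0.05,0,0,0,0.3, 0,0,-0.12,0,0,0,0.3, 0,0,-0.2,0,0,0,0.3, 0,0,-0.28,0,0,0,0.3]'; python3 go.py .433 -.1615 .15 1.802
```

```text
time_s: 18.0
ee_pos: [0.5881, -0.3149, 0.0334]
eef_rot: [3.141, 0.0, 1.419]
force: [-0.3, -0.6, 0.5]
grip_width: 0.0606
grip_force: 0.0
time_s: 18.4
ee_pos: [0.5879, -0.3148, 0.1749]
eef_rot: [-3.141, -0.0, 1.419]
force: [0.2, 0.6, 0.3]
grip_width: 0.0612
grip_force: 0.0
t 18.4 pos [ 0.5879 -0.3148  0.1749] rot [-3.141 -0.     1.419] w 0.0612 | shift [ 0.2564 -0.3524  0.0499] turn [-1.000e-04 -1.000e-04 -2.435e-01]
```

```bash
python3 -m pendant '[0.04,-0.055,0,0,0,-0.04,0.1, 0.09,-0.125,0,0,0,-0.09,0.1, 0.14,-0.195,0,0,0,-0.14,0.1, 0.2,-0.27,0.02,0,0,-0.19,0.1, 0.245,-0.335,0.04,0,0,-0.23,0.1, 0.256,-0.352,0.05,0,0,-0.243,0.1, 0.256,-0.352,0.1,0,0,-0.243,0.1, 0.256,-0.352,0.18,0,0,-0.243,0.1, 0.256,-0.352,0.18,0,0,-0.243,0.1]'; python3 go.py .433 -.1615 .0165 1.802
python3 - <<'E'
from station import vision; import cv2
a=[]
for c,(x0,y0,x1,y1) in dict(top=(270,140,430,260),side=(190,200,350,320)).items():
    q=vision.camera(c)["pixels"]; p=q[y0:y1,x0:x1,::-1]; a.append(cv2.resize(p,(400,300),interpolation=2))
cv2.imwrite("pics/p4.png",cv2.hconcat(a))
E
```

```text
time_s: 19.3
ee_pos: [0.4313, -0.1609, 0.0802]
eef_rot: [-3.137, -0.004, 1.801]
force: [0.2, 0.1, 0.9]
grip_width: 0.0518
grip_force: 0.0
t 19.3 pos [ 0.4313 -0.1609  0.0802] rot [-3.137 -0.004  1.801] w 0.0518 | shift [-0.0025  0.0036  0.1274] turn [-0.0032 -0.0025 -0.0005]
```

View pics/p4.png

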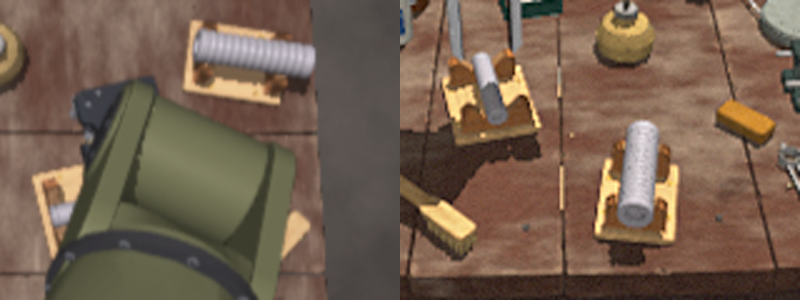

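The middle roll lies in the middle cradle in both crops, at (255,50) and (638,175). Seen from the side, the open fingers straddle the thin roll. I'll grasp it.

```bash
python3 -m pendant '[0,0.001,0.04,0,0,0,0, 0,0.001,0.07,0,0,0,-0.1, 0,0.001,0.1,0,0,0,-0.2, 0,0.001,0.12,0,0,0,-0.3, 0,0.001,0.127,0,0,0,-0.5, 0,0.001,0.127,0,0,0,-0.9, 0,0.001,0.127,0,0,0,-0.9, 0,0.001,0.127,0,0,0,-0.9, 0,0.001,0.127,0,0,0,-0.9, 0,0.001,0.127,0,0,0,-0.9, 0,0.001,0.127,0,0,0,-0.9]' 60; python3 go.py .433 -.1615 .17 1.802
```

```text
time_s: 20.5
ee_pos: [0.4337, -0.1619, 0.0205]
eef_rot: [-3.141, 0.0, 1.801]
force: [-6.5, -1.8, 1.9]
grip_width: 0.021
grip_force: 60.0
t 20.5 pos [ 0.4337 -0.1619  0.0205] rot [-3.141  0.     1.801] w 0.021 | shift [ 0.001  -0.0013 -0.299 ] turn [-0.0002  0.0001 -0.0005]
```

```bash
python3 -m pendant '[0,0,-0.02,0,0,0,-0.9, 0,0,-0.06,0,0,0,-0.9, 0,0,-0.12,0,0,0,-0.9, 0,0,-0.19,0,0,0,-0.9, 0,0,-0.26,0,0,0,-0.9, 0,0,-0.3,0,0,0,-0.9, 0,0,-0.3,0,0,0,-0.9]'; python3 go.py .578 .178 .17 1.419
python3 - <<'E'
from station import vision; import cv2
p=vision.camera("side")["pixels"][110:300,190:330,::-1]; cv2.imwrite("pics/p5.png",cv2.resize(p,None,fx=3,fy=3,interpolation=2))
E
```

```text
time_s: 21.2
ee_pos: [0.4351, -0.1621, 0.1733]
eef_rot: [3.137, 0.004, 1.801]
force: [-0.8, -0.4, -3.6]
grip_width: 0.0205
grip_force: 60.0
t 21.2 pos [ 0.4351 -0.1621  0.1733] rot [3.137 0.004 1.801] w 0.0205 | shift [0.5969 0.4336 0.0066] turn [0.0036 0.0016 0.2434]
```

View pics/p5.png

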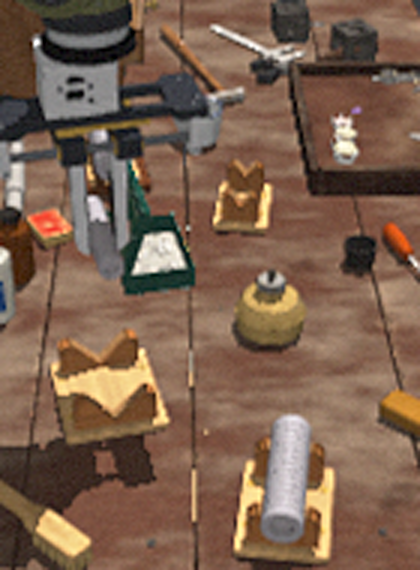

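The thin roll is held level at about (105,235) in the crop. Both remaining cradles are empty and visible, the thin one near (243,205) and the thick one near (110,390). I'll zoom in to read their corners.

```bash
python3 - <<'E'
from station import vision; import cv2
p=vision.camera("side")["pixels"][...,::-1]
a=cv2.resize(p[160:192,255:287],(400,400),interpolation=2); b=cv2.resize(p[215:260,202:247],(400,400),interpolation=2)
cv2.imwrite("pics/p6.png",cv2.hconcat([a,b]))
E
```

```text
(no output)
```

View pics/p6.png

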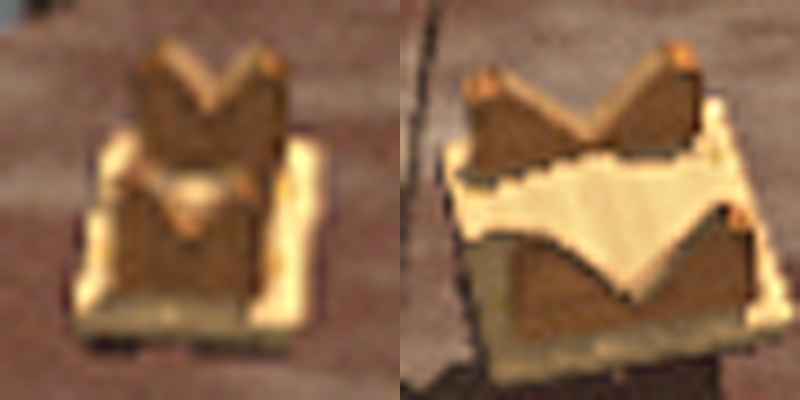

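```bash
python3 - <<'E'
import pickle; from fit import *
sp=pickle.load(open("s0.pkl","rb"))["side"]["pic"]
for n,s,o,C in(("thin",12.5,(255,160),[(75,318),(305,328),(322,140),(107,130)]),("thick",400/45,(202,215),[(92,362),(395,312),(315,97),(50,145)])):
    P=np.array([ground(sp,np.array(c)/s+o-.5,.009) for c in C]); c=P.mean(0)
    e=P[[2,3]].mean(0)-P[[0,1]].mean(0)
    print(n,c.round(4),"len",np.linalg.norm(e).round(4),"yaw",np.arctan2(e[1],e[0]).round(3),"width",np.linalg.norm(P[0]-P[1]).round(3))
E
python3 go.py .578 .178 .17 1.419
```

```text
thin [0.5763 0.1746 0.009 ] len 0.1016 yaw 1.452 width 0.063
thick [ 0.4316 -0.1583  0.009 ] len 0.1088 yaw 1.79 width 0.094
t 21.3 pos [ 0.4337 -0.1616  0.1697] rot [3.141 0.    1.801] w 0.0205 | shift [ 5.953e-01  4.360e-01 -5.000e-04] turn [2.000e-04 0.000e+00 2.433e-01]
```

```bash
python3 -m pendant '[0.035,0.025,0,0,0,0.02,-0.9, 0.1,0.073,0,0,0,0.05,-0.9, 0.17,0.125,0,0,0,0.08,-0.9, 0.24,0.176,0,0,0,0.11,-0.9, 0.31,0.227,0,0,0,0.14,-0.9, 0.38,0.278,0,0,0,0.17,-0.9, 0.45,0.33,0,0,0,0.2,-0.9, 0.52,0.381,0,0,0,0.23,-0.9, 0.57,0.418,0,0,0,0.243,-0.9, 0.595,0.434,0,0,0,0.243,-0.9, 0.595,0.434,0,0,0,0.243,-0.9]'; python3 go.py .577 .1765 .065 1.419
```

```text
time_s: 22.4
ee_pos: [0.5767, 0.1787, 0.168]
eef_rot: [-3.139, 0.001, 1.422]
force: [-0.2, -1.4, -3.2]
grip_width: 0.0209
grip_force: 60.0
t 22.4 pos [0.5767 0.1787 0.168 ] rot [-3.139e+00  1.000e-03  1.422e+00] w 0.0209 | shift [-0.004   0.0017  0.206 ] turn [-0.0016  0.0006  0.0018]
```

```bash
python3 -m pendant '[-0.004,0,0.04,0,0,0,-0.9, -0.004,0,0.1,0,0,0,-0.9, -0.004,0,0.15,0,0,0,-0.9, -0.004,0,0.19,0,0,0,-0.9, -0.004,0,0.206,0,0,0,-0.9, -0.004,0,0.22,0,0,0,-0.9, -0.004,0,0.23,0,0,0,-0.9, -0.004,0,0.23,0,0,0,-0.9]';  python3 go.py .577 .1765 .0375 1.419
```

```text
time_s: 23.2
ee_pos: [0.5769, 0.1753, 0.0549]
eef_rot: [3.142, 0.0, 1.419]
force: [0.6, -0.2, -3.3]
grip_width: 0.0208
grip_force: 60.0
t 23.2 pos [0.5769 0.1753 0.0549] rot [3.142 0.    1.419] w 0.0208 | shift [ 0.0025 -0.0001  0.0349] turn [0.     0.     0.0003]
```

```bash
python3 -m pendant '[0.002,0,0.01,0,0,0,-0.9, 0.002,0,0.018,0,0,0,-0.9, 0.002,0,0.024,0,0,0,-0.9, 0.002,0,0.028,0,0,0,-0.9, 0.002,0,0.028,0,0,0,-0.9]'; python3 -m pendant '[0,0,0.002,0,0,0,-0.9, 0,0,0.004,0,0,0,-0.9, 0,0,0.004,0,0,0,-0.9]'
```

```text
time_s: 23.7
ee_pos: [0.5769, 0.1765, 0.0406]
eef_rot: [-3.141, 0.0, 1.42]
force: [0.1, 0.3, -3.0]
grip_width: 0.0208
grip_force: 60.0
time_s: 24.0
ee_pos: [0.577, 0.1765, 0.0389]
eef_rot: [-3.141, 0.0, 1.419]
force: [-0.1, 0.5, -3.3]
grip_width: 0.0208
grip_force: 60.0
```

```bash
python3 -m pendant '[0,0,0.001,0,0,0,-0.9, 0,0,0.002,0,0,0,-0.9, 0,0,0.002,0,0,0,-0.9]'
```

```text
time_s: 24.3
ee_pos: [0.5771, 0.1765, 0.0381]
eef_rot: [3.141, -0.0, 1.42]
force: [0.9, -0.2, -2.8]
grip_width: 0.0208
grip_force: 60.0
```

```bash
python3 -m pendant '[0,0,0.001,0,0,0,-0.9, 0,0,0.002,0,0,0,-0.9, 0,0,0.002,0,0,0,-0.9]';python3 -m pendant '[0,0,0.001,0,0,0,-0.9, 0,0,0.002,0,0,0,-0.9, 0,0,0.002,0,0,0,-0.9]'
```

```text
time_s: 24.6
ee_pos: [0.5774, 0.1765, 0.0377]
eef_rot: [3.14, -0.0, 1.42]
force: [-1.0, -1.4, 4.6]
grip_width: 0.0207
grip_force: 60.0
time_s: 24.9
ee_pos: [0.5776, 0.1764, 0.0374]
eef_rot: [3.14, -0.0, 1.42]
force: [-4.2, -3.5, 12.4]
grip_width: 0.0209
grip_force: 60.0
```

Contact at the expected 37.5 mm. I'll release, retreat and head for the thick roll.

```bash
python3 -m pendant '[0,0,-0.001,0,0,0,-0.9, 0,0,-0.001,0,0,0,-0.5, 0,0,-0.001,0,0,0,-0.3, 0,0,-0.001,0,0,0,-0.1, 0,0,-0.001,0,0,0,0, 0,0,-0.001,0,0,0,0, 0,0,-0.001,0,0,0,0]'; python3 -m pendant '[0,0,-0.05,0,0,0,0, 0,0,-0.12,0,0,0,0.3, 0,0,-0.2,0,0,0,0.6, 0,0,-0.26,0,0,0,0.6]'; python3 go.py .418 .283 .14 1.72
```

```text
time_s: 25.6
ee_pos: [0.577, 0.1765, 0.0364]
eef_rot: [-3.141, 0.0, 1.419]
force: [-0.0, -0.2, -0.3]
grip_width: 0.047
grip_force: 0.0
time_s: 26.0
ee_pos: [0.5773, 0.1766, 0.169]
eef_rot: [3.14, -0.001, 1.42]
force: [0.8, 0.0, 0.3]
grip_width: 0.0676
grip_force: 0.0
t 26.0 pos [0.5773 0.1766 0.169 ] rot [ 3.14e+00 -1.00e-03  1.42e+00] w 0.0676 | shift [ 0.1624 -0.3471  0.0575] turn [ 0.0011 -0.0003 -0.1913]
```

```bash
python3 -m pendant '[0.025,-0.055,0,0,0,-0.03,0.6, 0.065,-0.14,0,0,0,-0.08,0.6, 0.105,-0.225,0,0,0,-0.13,0.6, 0.14,-0.3,0.02,0,0,-0.18,0.6, 0.16,-0.345,0.05,0,0,-0.191,0.6, 0.162,-0.347,0.06,0,0,-0.191,0.6, 0.162,-0.347,0.1,0,0,-0.191,0.6, 0.162,-0.347,0.1,0,0,-0.191,0.6, 0.162,-0.347,0.1,0,0,-0.191,0.6]'; python3 go.py .418 .283 .023 1.72
cat > c.py <<'E'
from grey import *; from station import vision,silhouettes
import sys
P={c:vision.camera(c) for c in("top","side")}
G=dict(thin=(.577,.1765,1.419,.048),middle=(.588,-.314,1.419,.048),thick=(.4316,-.1585,1.80,.048))
for r in sys.argv[1:]:
    V=[]
    for c in P:
        m=grey(P[c],render(P[c],[roll_pts(r,0,G[r][3])],G[r][:3])>.5,4)
        V.append((P[c],m))
    for name,W in(("both",V),("top",V[:1]),("side",V[1:])):
        R=fit_roll(r,W,G[r]) if name=="both" else nm(lambda q:sum(np.abs(render(p,[roll_pts(r,0,.048)],q)-m).sum() for p,m in W),G[r][:3],[.006,.006,.05])
        d=R.x[:2]-G[r][:2];k=G[r][2]
        print(r,name,R.x.round(4),round(R.fun,1),"along",round(d@[np.cos(k),np.sin(k)],4),"lat",round(d@[-np.sin(k),np.cos(k)],4),[int(m.sum()) for _,m in W])
E
python3 c.py middle thin
```

```text
time_s: 26.9
ee_pos: [0.4183, 0.2824, 0.1168]
eef_rot: [-3.141, 0.0, 1.719]
force: [-0.1, 1.0, 0.4]
grip_width: 0.0748
grip_force: 0.0
t 26.9 pos [0.4183 0.2824 0.1168] rot [-3.141  0.     1.719] w 0.0748 | shift [ 0.0013 -0.0004  0.1876] turn [-0.0001  0.0001 -0.0009]
middle both [ 0.5861 -0.3179  1.4244  0.05  ] 177.1 along -0.0041 lat 0.0013 [579, 512]
middle top [ 0.5877 -0.3191  1.4177] 90.4 along -0.0051 lat -0.0004 [579]
middle side [ 0.5858 -0.3145  1.4223] 74.4 along -0.0008 lat 0.0021 [512]
thin both [0.5777 0.1767 1.4126 0.0503] 96.6 along 0.0003 lat -0.0006 [321, 105]
thin top [0.5787 0.1775 1.4267] 62.2 along 0.0012 lat -0.0016 [321]
thin side [0.5759 0.1777 1.4362] 25.2 along 0.001 lat 0.0013 [105]
```

```bash
python3 -m pendant '[0,0,0.06,0,0,0,0.5, 0,0,0.11,0,0,0,0.4, 0,0,0.15,0,0,0,0.3, 0,0,0.175,0,0,0,0.2, 0,0,0.187,0,0,0,0.1, 0,0,0.187,0,0,0,-0.2, 0,0,0.187,0,0,0,-0.6, 0,0,0.187,0,0,0,-0.6, 0,0,0.187,0,0,0,-0.6, 0,0,0.187,0,0,0,-0.6, 0,0,0.187,0,0,0,-0.6]' 60; python3 go.py .418 .283 .17 1.72
```

```text
time_s: 28.1
ee_pos: [0.4177, 0.2827, 0.0232]
eef_rot: [3.141, 0.0, 1.72]
force: [-3.2, -1.4, -1.1]
grip_width: 0.0446
grip_force: 60.0
t 28.1 pos [0.4177 0.2827 0.0232] rot [3.141 0.    1.72 ] w 0.0446 | shift [ 0.0005  0.0006 -0.2935] turn [ 0.0001  0.     -0.0003]
```

```bash
python3 -m pendant '[0,0,-0.02,0,0,0,-0.6, 0,0,-0.06,0,0,0,-0.6, 0,0,-0.12,0,0,0,-0.6, 0,0,-0.19,0,0,0,-0.6, 0,0,-0.26,0,0,0,-0.6, 0,0,-0.295,0,0,0,-0.6, 0,0,-0.295,0,0,0,-0.6]'; python3 go.py .4318 -.1585 .17 1.80
```

```text
time_s: 28.8
ee_pos: [0.4186, 0.2833, 0.1733]
eef_rot: [3.137, -0.002, 1.72]
force: [0.8, 0.3, -9.3]
grip_width: 0.0449
grip_force: 60.0
t 28.8 pos [0.4186 0.2833 0.1733] rot [ 3.137e+00 -2.000e-03  1.720e+00] w 0.0449 | shift [-0.8777 -0.1049  0.0044] turn [ 0.003  -0.0011 -0.0512]
```

```bash
python3 -m pendant '[-0.04,-0.005,0,0,0,0,-0.6, -0.12,-0.014,0,0,0,-0.01,-0.6, -0.21,-0.025,0,0,0,-0.015,-0.6, -0.3,-0.036,0,0,0,-0.02,-0.6, -0.39,-0.047,0,0,0,-0.025,-0.6, -0.48,-0.057,0,0,0,-0.03,-0.6, -0.57,-0.068,0,0,0,-0.035,-0.6, -0.66,-0.079,0,0,0,-0.04,-0.6, -0.75,-0.09,0,0,0,-0.045,-0.6, -0.82,-0.098,0,0,0,-0.051,-0.6, -0.86,-0.103,0,0,0,-0.051,-0.6, -0.877,-0.105,0,0,0,-0.051,-0.6]'; python3 -m pendant '[0,0,0,0,0,0,-0.6, 0,0,0,0,0,0,-0.6]';python3 go.py .4318 -.1585 .05 1.80
```

```text
time_s: 30.0
ee_pos: [0.4301, -0.1602, 0.1692]
eef_rot: [-3.14, -0.001, 1.798]
force: [-0.2, 0.4, -9.2]
grip_width: 0.045
grip_force: 60.0
time_s: 30.2
ee_pos: [0.4305, -0.1579, 0.1699]
eef_rot: [-3.141, -0.001, 1.8]
force: [0.3, -0.2, -8.7]
grip_width: 0.0451
grip_force: 60.0
t 30.2 pos [ 0.4305 -0.1579  0.1699] rot [-3.141e+00 -1.000e-03  1.800e+00] w 0.0451 | shift [-0.002   0.0023  0.2398] turn [-0.0005 -0.0006 -0.    ]
```

```bash
python3 -m pendant '[-0.002,0.004,0.04,0,0,0,-0.6, -0.002,0.004,0.1,0,0,0,-0.6, -0.002,0.004,0.16,0,0,0,-0.6, -0.002,0.004,0.2,0,0,0,-0.6, -0.002,0.004,0.23,0,0,0,-0.6, -0.002,0.004,0.245,0,0,0,-0.6, -0.002,0.004,0.255,0,0,0,-0.6, -0.002,0.004,0.26,0,0,0,-0.6, -0.002,0.004,0.265,0,0,0,-0.6, -0.002,0.004,0.265,0,0,0,-0.6]';python3 go.py .4325 -.1585 .0327 1.80
```

```text
time_s: 31.2
ee_pos: [0.4331, -0.1592, 0.0382]
eef_rot: [3.141, 0.0, 1.8]
force: [0.7, -0.1, -8.3]
grip_width: 0.0448
grip_force: 60.0
t 31.2 pos [ 0.4331 -0.1592  0.0382] rot [3.141 0.    1.8  ] w 0.0448 | shift [ 0.0017 -0.0008  0.0109] turn [ 0.0002  0.0002 -0.0002]
```

```bash
python3 -m pendant '[0,0,0.003,0,0,0,-0.6, 0,0,0.006,0,0,0,-0.6, 0,0,0.008,0,0,0,-0.6, 0,0,0.008,0,0,0,-0.6]'; python3 -m pendant '[0,0,0.001,0,0,0,-0.6, 0,0,0.002,0,0,0,-0.6, 0,0,0.002,0,0,0,-0.6]'; python3 -m pendant '[0,0,0.001,0,0,0,-0.6, 0,0,0.002,0,0,0,-0.6, 0,0,0.002,0,0,0,-0.6]'
```

```text
time_s: 31.6
ee_pos: [0.4329, -0.1592, 0.0338]
eef_rot: [-3.141, -0.0, 1.8]
force: [-1.2, 0.1, -7.6]
grip_width: 0.0447
grip_force: 60.0
time_s: 31.9
ee_pos: [0.433, -0.1593, 0.033]
eef_rot: [3.141, 0.0, 1.8]
force: [0.6, -0.7, -6.9]
grip_width: 0.0449
grip_force: 60.0
time_s: 32.2
ee_pos: [0.4332, -0.1592, 0.0328]
eef_rot: [3.141, 0.0, 1.799]
force: [-6.0, 3.7, 9.1]
grip_width: 0.045
grip_force: 60.0
```

It has seated at 32.8 mm. I'll release, retreat and back away toward the robot's left so the cameras can see the roll.

```bash
python3 -m pendant '[0,0,0,0,0,0,-0.6, 0,0,0,0,0,0,-0.02, 0,0,0,0,0,0,0.1, 0,0,0,0,0,0,0.3, 0,0,0,0,0,0,0.4, 0,0,0,0,0,0,0.5, 0,0,0,0,0,0,0.5]'; python3 -m pendant '[0,0,-0.05,0,0,0,0.5, 0,0,-0.12,0,0,0,0.6, 0,0,-0.2,0,0,0,0.6, 0,0,-0.28,0,0,0,0.6, 0.1,0,-0.28,0,0,0,0.6, 0.2,0,-0.28,0,0,0,0.6, 0.3,0,-0.28,0,0,0,0.6, 0.4,0,-0.28,0,0,0,0.6, 0.5,0,-0.28,0,0,0,0.6, 0.6,0,-0.28,0,0,0,0.6, 0.7,0,-0.28,0,0,0,0.6, 0.7,0,-0.28,0,0,0,0.6]'; python3 c.py thick thin middle
python3 - <<'E'
from station import vision; import cv2
a=[]
for c,(x0,y0,x1,y1) in dict(top=(130,130,410,260),side=(190,130,340,310)).items():
    q=vision.camera(c)["pixels"][y0:y1,x0:x1,::-1]; s=350/q.shape[0] if c=="side" else 500/q.shape[1]
    q=cv2.resize(q,None,fx=s,fy=s,interpolation=2); a.append(cv2.copyMakeBorder(q,0,350-q.shape[0],0,0,0))
cv2.imwrite("pics/p7.png",cv2.hconcat(a))
E
```

```text
time_s: 32.9
ee_pos: [0.433, -0.1593, 0.032]
eef_rot: [3.141, 0.0, 1.8]
force: [-1.4, -0.8, 0.4]
grip_width: 0.0702
grip_force: 0.0
time_s: 34.1
ee_pos: [0.3519, 0.1861, 0.1721]
eef_rot: [3.141, -0.001, 1.807]
force: [0.1, -0.5, 0.1]
grip_width: 0.0752
grip_force: 0.0
thick both [ 0.432  -0.159   1.7994  0.046 ] 202.9 along -0.0006 lat -0.0003 [902, 596]
thick top [ 0.4331 -0.1585  1.7763] 125.3 along -0.0004 lat -0.0014 [902]
thick side [ 0.4314 -0.1579  1.7815] 76.8 along 0.0006 lat 0.0001 [596]
thin both [0.5778 0.1772 1.4178 0.049 ] 94.6 along 0.0008 lat -0.0007 [323, 106]
thin top [0.5787 0.1775 1.4267] 60.5 along 0.0012 lat -0.0016 [323]
thin side [0.5756 0.1768 1.4395] 24.9 along 0.0001 lat 0.0015 [106]
middle both [ 0.5863 -0.3178  1.4182  0.0503] 178.5 along -0.004 lat 0.0011 [579, 509]
middle top [ 0.5875 -0.3189  1.4135] 90.9 along -0.0049 lat -0.0003 [579]
middle side [ 0.586  -0.3144  1.4201] 77.3 along -0.0007 lat 0.0019 [509]
```

View pics/p7.png

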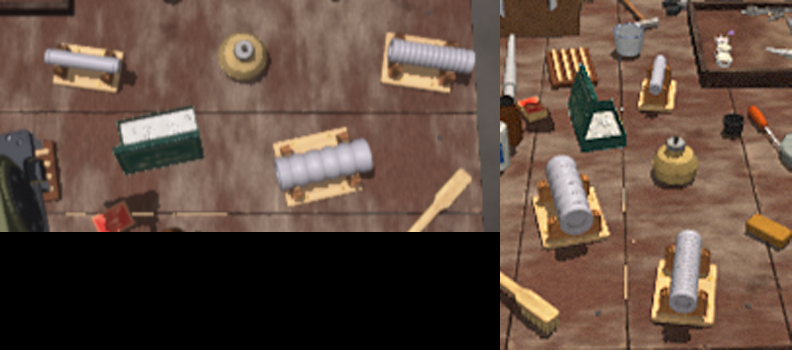

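All three rolls lie centred in their own cradles: thin at (83,60), middle at (430,55) and thick at (322,163) in the top crop. The lamp is still in place.

```bash
python3 -c "
from station import order; print(order.hand_in())"
```

```text
the job is handed in; nothing more can be done
None
```

I handed the job in at about 34 s on the robot clock: each roll lies home and centred in its own cradle by the final camera fit (lengthwise offsets up to about 5 mm against the 12 mm allowed), and the lamp is still in place; the hand-in gave no verdict.

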